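# Lock the parts tumbler and start it

### The arm

A 6-joint arm with a two-finger parallel gripper is mounted at the origin on the work surface; the furniture and walls round the work are solid. World frame = base frame: x ahead of the robot, y to its left, z up, the work surface at z = 0. Lengths are in m, angles in rad, forces in N, time in s.
With the tool pointing down it reaches from about 0.25 to 0.8 m from the base axis. Payload 3.9 kg.
Tool frame: the origin (TCP) lies midway between the tips of the shut fingers; the grasp point (between the pads) lies 19 mm behind it; z points along the fingers, y is the line along which they close (so a half turn about z gives the same grasp; the last joint's range is limited). The gripper opens to 85 mm and grips with 20 to 120 N. Pads are 22 mm wide; open, the fingers measure 114 mm over their backs; the gripper's body (76 mm by 85 mm) begins 54 mm behind the grasp point. The pads swing forward as they close: fully open they stand 13 mm farther back than shut.
Start: joints at [-1.316, 0.26, -0.138, 1.173, 0, 1.571], TCP at [0.132, -0.508, 0.231] pointing down, gripper open.
Joint ranges: [-2.78, 2.78], [-0.83, 1.72], [-1.28, 1.37], [-1.9, 2.12], [-1.57, 1.48], [-3.14, 3.14]. Speed limits (rad/s): [2.57, 2.57, 3.14, 3.14, 3.14, 3.14].

### API

Orientations are given as [roll, pitch, yaw] about the fixed x, y, z axes, in that order (R = Rz(yaw) Ry(pitch) Rx(roll)).
In Python, from bench import robot gives the robot as it stands. The module is installed in compiled form; this text tells all that it offers. Calls block until the motion is done:
- robot.move_pose(position, orientation): joint-space move of the TCP to a pose.
- robot.move_linear(position, attitude=None, feed=0.15, threshold=None): straight line of the TCP; attitude=None keeps the orientation; feed is the mean speed in m/s. With threshold (N) it stops when the force on the tool has changed by that much, and returns True; else False.
- robot.move_joints(angles): joint-space move.
- robot.command_gripper(opening): finger opening in m; the grip force is fixed at half the most; returns when the fingers have stopped.
- robot.dwell(seconds).
- robot.ik(position, orientation): joint angles nearest the present ones, or None.
- robot.read_camera(name): name is "scene" or "top" or "wrist"; returns a dict with "img" (384x512x3 uint8, blue, green, red), "mtx" (3x3 intrinsics, pixels), "position" and "rotation" of the camera in the world; the wrist camera has in their place "hand_eye" (4x4, takes a point from camera to tool coordinates, whose origin is the TCP and whose axes are the flange's). Camera axes: x right, y down, z forward; pixel columns grow to the right and rows downward; lengths in m; the calibration is good to about 2 mm. The wrist camera is an equidistant fisheye: a pixel r from the principal point sees the ray r / f radians off the axis. A picture is of the moment at which its call begins: read the wrist's pose just before it. There is no depth.
A pose or a line that the arm cannot do raises robot.PlanningError and nothing moves.
- robot.finish_job(): hands the job in; it is judged then, once.
Readings, each from a call of its own:
- robot.current_time(): time.
- robot.current_q(): joint angles.
- robot.current_dq(): joint speeds.
- robot.current_effort(): joint torques, N m.
- robot.current_tcp_pos(): TCP position.
- robot.current_eef_rot(): TCP orientation.
- robot.current_contact_force(): force on the tool from outside, world axes, zero at the start.
- robot.current_wrist_torque(): the same for the moment, N m.
- robot.current_finger_gap(): finger opening in m.
- robot.current_finger_force(): force on a finger pad.
Only numpy, scipy, OpenCV 4.12 (cv2) and the standard library are available. Lean on these libraries where they do the work, as an engineer would, in place of code of your own. Each camera call takes 0.05 s, during which the arm holds its last target. There are 200 camera calls.

### The job

Lock the parts tumbler and start it: turn the lock ring on the pot by its lugs until the arrow on the ring points straight at the pointed tooth on the lid. Then, one key at a time, press the small round key on the control box fully down and let it up, and after that press the large round key fully down and let it up. Do not press the bar-shaped key, and leave the pipe coupling, the tin, the bolt and the wood block where they are.

Things in the scene. Friction and masses are not known exactly. Their poses are not given: they have to be found in the camera images.
- tumbler: grey round pot, fixed: foot flange 194 mm diameter, body 150 mm, fixed lid top at 112 mm with a low black cap (40 mm diameter) up to 121 mm. Origin on its axis at bench level, z up. On the lid near its rim are two raised black marks: a long pointed tooth (locked) and a round stud (open)
- lock_ring (a joint): angle of the aluminium lock ring about the pot's axis, rad, growing clockwise seen from above: 0 = arrow at the round stud (open), 1.2 = arrow at the pointed tooth (locked). It can travel 0 to 1.75, past the mark, and stays where left; about 3 N at a lug turns it either way. Ring 170 mm outside, 135 mm inside diameter, 95 to 113 mm above the bench
- lug_a (a point): top of the ring's lug nearer the robot, 108 mm from the pot's axis, 119 mm above the bench; lug_b is its twin across the ring. A lug is a radial bar 14 mm wide, 97 to 119 mm above the bench, reaching out from the ring and ending in an upright round knob 20 mm in diameter, 120 mm from the axis, 96 to 122 mm above the bench. Nothing is below a lug
- lug_b (a point): the same point on the other lug, the farther one
- ring_arrow (a point): inward-pointing tip of the black arrow on the ring's top, 68.5 mm from the pot's axis, 115 mm above the bench
- lock_tooth (a point): just beyond the outer tip of the pointed tooth on the lid, 66 mm from the pot's axis, 114 mm above the bench; the locked mark
- control_box: grey box 176 x 76 x 45 mm, fixed, long side along its x; origin at the centre of its underside. Three black spring keys in steel bezels stand in a row along its x, 48 mm apart, in any order
- key_small_top (a point): centre of the top face of the small round key, 16 mm diameter, 61 mm above the bench when up (12 mm above its bezel)
- key_large_top (a point): centre of the top face of the large round key, 32 mm diameter, 61 mm above the bench when up
- key_bar_top (a point): centre of the top face of the bar-shaped key, 12 x 40 mm, long side across the box, 61 mm above the bench when up: not to be pressed
- key_small (a joint): how far the small round key is pressed, m: 0 up, 0.006 fully down (about 4 N)
- key_large (a joint): how far the large round key is pressed, m: 0 up, 0.006 fully down (about 4 N)
- key_bar (a joint): how far the bar-shaped key is pressed, m: 0 up, 0.006 fully down
- coupling_a: galvanised pipe coupling standing on end, loose, 40 mm diameter, 48 mm tall; origin at the centre of its underside; bystander
- nail_tin: round tin, loose, 86 mm diameter, 40 mm tall; origin at the centre of its underside; bystander
- hex_bolt_a: steel hex bolt standing on its head, loose, 27 mm wide, 85 mm tall; origin at the centre of its underside; bystander
- wood_block: pine offcut lying flat, loose, 65 x 140 x 38 mm; origin at the centre of its underside; bystander

How it is judged:
On the way, in this order (a step that is already met when the one before it is completed fails the run):
1. the lock ring's arrow is at the locked tooth (within 0.08 rad) (value of joint lock_ring between 1.12 and 1.28 rad), for 0.2 s.
2. the small round key is pressed down, alone, with the ring locked (all of step 1 and value of joint key_small above 0.0045 m and value of joint key_large below 0.002 m), for 0.02 s.
3. the large round key is pressed down, alone, with the ring locked (all of step 1 and value of joint key_large above 0.0045 m and value of joint key_small below 0.002 m), for 0.02 s.
At the end, for the whole second after the job is handed in: the ring's arrow points at the locked tooth within 0.08 rad (ring joint 1.12 to 1.28) and all three keys are up again (pressed less than 1.5 mm) (all of step 1 and value of joint each of key_small, key_large, key_bar below 0.0015 m); the robot touches nothing.
It fails at once if the bar-shaped key is pressed (more than 2.5 mm) (value of joint key_bar above 0.0025 m).
It fails at once if both round keys are pressed at once (each more than 3 mm) (value of joint each of key_small, key_large above 0.003 m).
It fails at once if the coupling, tin, bolt or wood block is moved more than 30 mm (distance of any of coupling_a, nail_tin, hex_bolt_a, wood_block from where it was at the start of the episode above 0.03 m).
It fails at once if the coupling or the bolt is knocked over (tilted more than 0.5 rad) (angle between any of coupling_a, hex_bolt_a's own z axis and vertical above 0.5 rad).
It also fails if it takes over 45 s, if anything falls off the work surface, if the arm or the gripper's body presses on something with over 40 N, if the wrist force passes 120 N, or if a joint passes its speed limit or range.

## Working session

There is one attempt and no reset: what is moved stays moved. The work goes in short steps, each a Python script; the robot and the scene stay as the last script left them, time stands still between calls to the robot, and variables do not carry over. Pictures are saved under pics/ and viewed, at most 10 in all, crops included, and the job is handed in when it is done.

```bash
mkdir -p pics; cat > h.py <<'E'
import numpy as np, cv2
from bench import robot
def ray(c,uv):
    d=np.linalg.inv(c['mtx'])@np.array([uv[0],uv[1],1.]); return np.array(c['rotation'])@d
def onz(c,uv,z):
    p=np.array(c['position']);d=ray(c,uv); return p+d*(z-p[2])/d[2]
def proj(c,P):
    q=np.array(c['rotation']).T@(np.array(P)-np.array(c['position'])); q=np.array(c['mtx'])@q; return q[:2]/q[2]
E
python3 - <<'E'
from h import *
import pickle
for n in ['top','scene']:
    c=robot.read_camera(n); cv2.imwrite(f'pics/{n}0.png',cv2.resize(c['img'],(800,600),interpolation=cv2.INTER_CUBIC)); pickle.dump(c,open(n+'0.pkl','wb'))
    print(n,c['mtx'],c['position'],c['rotation'])
E
```

```text
top [[394.09457746   0.         259.00925982]
 [  0.         394.09457746 189.19604053]
 [  0.           0.           1.        ]] [ 0.5366229  -0.14145348  0.94981598] [-3.10379762 -0.02131958 -1.54154066]
scene [[408.41713106   0.         246.08857447]
 [  0.         408.41713106 184.90013433]
 [  0.           0.           1.        ]] [-0.04291778  0.18818915  0.753497  ] [-2.34344088  0.01908147 -2.08835499]
```

View pics/top0.png

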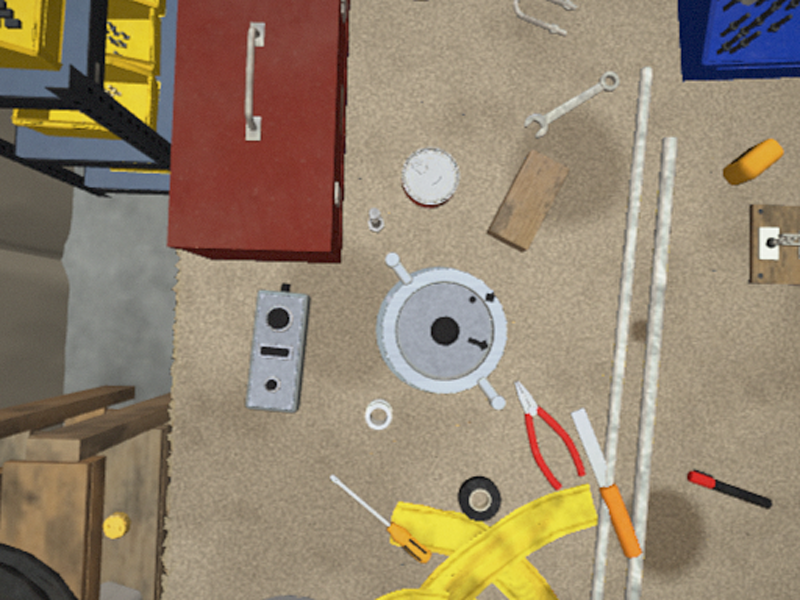

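View pics/scene0.png

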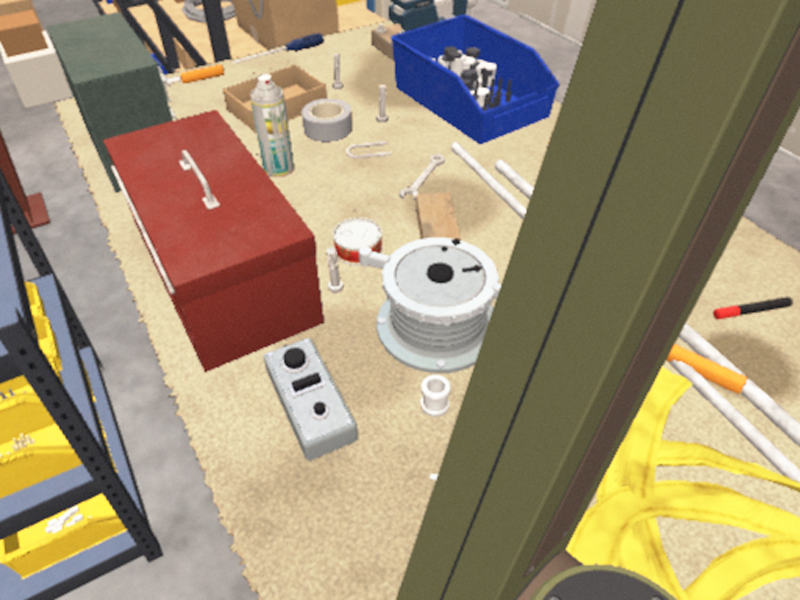

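The top view (800-px scale) shows the pot at (445,331), the stud at (472,299), the arrow at (490,297) and the tooth tip at about (487,346). The near lug knob is at (497,400) and the far one at (395,265). On the box, the large key is at (278,318), the bar at (274,352) and the small key at (271,384). The scene view agrees with the key order, and the coupling stands beside the pot.

```bash
cat >> h.py <<'E'
from scipy.spatial.transform import Rotation as Ro
def cam(n):
    c=robot.read_camera(n); c['rotation']=Ro.from_euler('xyz',c['rotation']).as_matrix(); return c
def darks(c,box,th=60,amin=6):
    x0,y0,x1,y1=box; g=c['img'].max(2)[y0:y1,x0:x1]
    n,l,s,ce=cv2.connectedComponentsWithStats((g<th).astype(np.uint8))
    return [(ce[i]+[x0,y0],s[i,4],np.argwhere(l==i)[:,::-1]+[x0,y0]) for i in range(1,n) if s[i,4]>=amin]
E
python3 - <<'E'
from h import *
S=.64
c=cam('top')
print('top')
for u,a,p in darks(c,(235,165,325,245)): print(u,a,'z.115',onz(c,u,.115).round(4), 'z.121',onz(c,u,.121).round(4))
for u,a,p in darks(c,(155,175,202,265)): print('key',u,a,onz(c,u,.061).round(4))
for nm,u,z in [('luga',(497,402),.122),('lugb',(393,260),.122),('coup',(378,415),.048),('bolt',(376,213),.085)]: print(nm,onz(c,np.array(u)*S,z).round(4))
c=cam('scene'); print('scene')
for u,a,p in darks(c,(245,150,320,205)): print(u,a,'z.115',onz(c,u,.115).round(4), 'z.121',onz(c,u,.121).round(4))
for u,a,p in darks(c,(170,215,230,280)): print('key',u,a,onz(c,u,.061).round(4))
E
```

```text
top
[313.16666667 189.66666667] 18 z.115 [ 0.5712 -0.2735  0.115 ] z.121 [ 0.5709 -0.2725  0.121 ]
[302.         191.28571429] 7 z.115 [ 0.567  -0.2498  0.115 ] z.121 [ 0.5668 -0.249   0.121 ]
[284.27868852 211.31147541] 244 z.115 [ 0.5234 -0.2132  0.115 ] z.121 [ 0.5235 -0.2127  0.121 ]
[306.09375 219.28125] 32 z.115 [ 0.5079 -0.26    0.115 ] z.121 [ 0.5081 -0.2591  0.121 ]
key [182.45 183.65] 20 [0.5781 0.0131 0.061 ]
key [177.76515152 203.36363636] 132 [0.5335 0.022  0.061 ]
key [175.18181818 224.50649351] 77 [0.486 0.026 0.061]
key [173.32142857 245.82142857] 28 [0.4384 0.0283 0.061 ]
luga [ 0.4294 -0.2861  0.122 ]
lugb [ 0.616 -0.141  0.122]
coup [ 0.3965 -0.1259  0.048 ]
bolt [ 0.6853 -0.115   0.085 ]
scene
[291.5 154.5] 6 z.115 [ 0.5677 -0.2718  0.115 ] z.121 [ 0.562  -0.2675  0.121 ]
[281.20945946 174.35135135] 148 z.115 [ 0.5213 -0.2118  0.115 ] z.121 [ 0.516 -0.208  0.121]
[302.9 171.7] 10 z.115 [ 0.5032 -0.2596  0.115 ] z.121 [ 0.4981 -0.2554  0.121 ]
key [186.5        226.33333333] 6 [0.5345 0.0261 0.061 ]
key [188.5974026  230.48051948] 77 [0.5213 0.0269 0.061 ]
key [195.67901235 244.49382716] 81 [0.4785 0.0295 0.061 ]
key [204.3        261.23333333] 30 [0.4306 0.0321 0.061 ]
```

```bash
cat >> h.py <<'E'
C=np.array([.5232,-.2131])
def knob(a,z=.092): return [*(C+.12*np.array([np.cos(a),np.sin(a)])),z]
E
python3 - <<'E'
from h import *
print(robot.current_eef_rot())
a0=np.arctan2(-.0726,-.0933); d=np.radians(108.3-51.6)
for off in (0,np.pi):
    for t in (0,.5,1): 
        q=robot.ik(knob(a0-d*t),[np.pi,0,a0-d*t+off]); print(off,None if q is None else np.round(q,2))
E
```

```text
[-3.14042311e+00 -2.75860461e-06  2.54767940e-01]
0 [-0.59  0.35 -0.4   0.82  0.   -1.25]
0 [-0.52  0.27 -0.52  0.78  0.   -0.69]
0 [-0.4   0.24 -0.57  0.77  0.   -0.07]
3.141592653589793 [-0.59  0.35 -0.4   0.82  0.    1.89]
3.141592653589793 [-0.52  0.27 -0.52  0.78  0.    2.45]
3.141592653589793 [-0.4   0.24 -0.57  0.77  0.    3.07]
```

```bash
python3 - <<'E'
from h import *
a0=np.arctan2(-.0726,-.0933); d=np.radians(108.3-51.6)
t0=robot.current_time()
robot.command_gripper(.05)
robot.move_pose(knob(a0,.2),[np.pi,0,a0])
print('contact',robot.move_linear(knob(a0),threshold=15),robot.current_tcp_pos())
robot.command_gripper(0); print('gap',robot.current_finger_gap())
for t in np.linspace(0,1,9)[1:]:
    robot.move_linear(knob(a0-d*t),[np.pi,0,a0-d*t],feed=.08)
print('F',robot.current_contact_force(),robot.current_finger_gap())
robot.command_gripper(.05)
a=a0-d
robot.move_linear(knob(a,.2))
robot.move_pose([.40,.1,.25],[np.pi,0,0])
robot.command_gripper(0)
c=cam('top'); cv2.imwrite('pics/top1.png',cv2.resize(c['img'][150:280,150:340],None,fx=4,fy=4,interpolation=cv2.INTER_CUBIC))
for u,n,p in darks(c,(235,165,325,245)):
    P=onz(c,u,.115)-[*C,0]; print(u,n,P.round(4),np.hypot(*P[:2]).round(4),np.degrees(np.arctan2(P[1],P[0])))
print(robot.current_time()-t0,robot.current_time())
E
```

```text
contact False [ 0.42902982 -0.28724575  0.09267107]
gap 0.018370310794332392
F [-3.84092936  1.60962304 10.70724253] 0.01809280842706596
[302.         191.28571429] 7 [ 0.0438 -0.0367  0.115 ] 0.0571 -39.93874283865388
[284.30612245 211.33469388] 245 [ 0.0002 -0.0002  0.115 ] 0.0003 -42.56751959503642
[305.96774194 219.32258065] 31 [-0.0154 -0.0466  0.115 ] 0.0491 -108.26132704672109
[318. 224.] 17 [-0.0245 -0.0724  0.115 ] 0.0765 -108.7215686960528
11.0167 11.2167
```

View pics/top1.png

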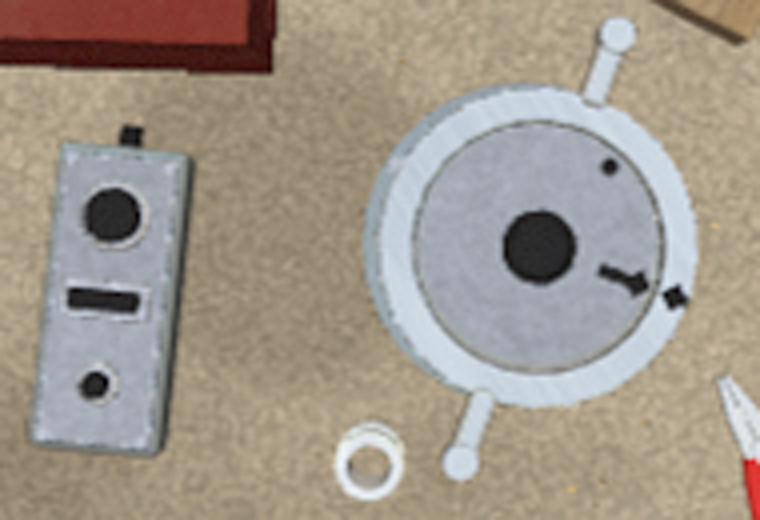

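The arrow at (676,297) and the tooth at (625,279) lie on one ray from the pot's centre, at -108.7° and -108.3°. The ring is locked, so the keys come next.

```bash
python3 - <<'E'
from h import *
for n,P in [('small',(.4384,.029)),('large',(.5335,.0228))]:
    robot.move_pose([*P,.10],[np.pi,0,-.066])
    robot.move_linear([*P,.066],feed=.1); f0=robot.current_contact_force()[2]
    hit=robot.move_linear([*P,.0525],feed=.015,threshold=12)
    robot.dwell(.15)
    print(n,hit,robot.current_tcp_pos().round(4) if hasattr(robot.current_tcp_pos(),'round') else robot.current_tcp_pos(),robot.current_contact_force()[2]-f0)
    robot.move_linear([*P,.10],feed=.1); robot.dwell(.2)
robot.move_pose([.35,.1,.25],[np.pi,0,0])
c=cam('top')
for u,n,p in darks(c,(235,165,325,245)):
    P=onz(c,u,.115)-[*C,0]; print(u,n,np.degrees(np.arctan2(P[1],P[0])))
print(robot.current_time())
E
```

```text
small True [0.4388 0.029  0.0551] 7.5848756950809655
large True [0.534  0.0228 0.0552] 6.271385776193568
[302.         191.28571429] 7 -39.93874283865388
[284.30612245 211.33469388] 245 -42.56751959503642
[305.96774194 219.32258065] 31 -108.26132704672109
[318. 224.] 17 -108.7215686960528
17.8
```

Both keys bottomed out at z = 55 mm, which is 6 mm of travel. The ring hasn't moved.

```bash
python3 -c "
from bench import robot
print(robot.finish_job())"
```

```text
the job is handed in; nothing more can be done
None
```

I handed the job in at about 18 s of the 45 s: the ring's arrow is within about 0.5° of the tooth by the top camera, and the small and then the large key went fully down (about 6 mm) and were released; the hand-in returned no verdict.

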